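# Shut and lock the filter panel of the studio's dust extractor

## Task

The filter panel on top of the studio's dust extractor has been left ajar. Press it fully shut with the fingertips, then set a fingertip in the slot of its black dial and turn the dial a quarter turn clockwise, as far as it goes, so that the panel is locked. Do not swing the panel wide open, do not turn the dial before the panel is shut, and leave the brush pot, the paint bottle and the paint jar where they stand.

Things in the scene. Friction and masses are not known exactly. Their poses are not given: they have to be found in the camera images.
- extractor: Fixed grey steel case, 260 (x) by 300 (y) by 100 mm high, on the table, open at the top under its white panel. Origin: centre of its underside. Its x axis points from the front edge (nearer the robot) to the hinge edge, 130 mm each way; y along the hinge, z up. Turned by up to 0.45 rad; it does not move.
- panel (a joint): Hinge angle (rad) of the white steel panel, 260 by 300 by 12 mm, over the case: 0 = fully shut, grows as its front edge rises; starts at 0.2 to 0.38. The stiff hinge leaves it where it is put; a push of about 3 to 8 N down at the front closes it onto a hard stop. Shut, its upper face is 112 mm above the table.
- panel_hinge (a point): Point on the hinge axis, at its middle: the lower far edge of the panel, 100 mm above the table. The hinge axis runs along the case's y.
- panel_front (a point): A good place to press: on the panel's upper face, mid-width, on the clear strip along the front edge, 236 mm from the hinge axis along the panel and 12 mm above its lower face; 24 mm behind the front edge, 22 mm before the dial's collar. Its x axis lies in the face, towards the hinge; z is the face's normal.
- dial (a joint): Angle (rad) of the dial on the panel: 0 = free (slot along the hinge, at the red marks), 1.571 = locked, at its hard stop (slot front to back, at the green marks). Grows clockwise seen from above; starts at 0 to 0.5, stays where left; friction 0.15 N m (5 N at 30 mm). A pawl below it locks under the case's front lip; turned too early it keeps the panel from shutting.
- dial_center (a point): On the dial's axis, level with its upper face; panel shut: 132 mm above the table, 150 mm from the hinge axis (20 mm frontward of the case's middle). Black disc 104 mm across, 20 mm high; one straight slot right across it, 36 mm wide, 17 mm deep, yellow floor. A fixed collar of equal height, 109 mm inside, 125 mm outside, surrounds it and closes the slot's ends.
- slot_end (a point): On the middle line of the slot, 30 mm from the dial's axis, level with its upper face; turns with the dial, at 0 it lies on the case's +y side. Its y axis runs along the slot, outwards. A fingertip lowered here 10 to 13 mm into the slot and moved clockwise round the dial's axis turns the dial.
- brush_pot: White ceramic pot, 80 mm across and 90 mm high, with three brushes fixed in it up to 190 mm high; loose, beside the case on its +y side. Origin: centre of its underside. Bystander.
- paint_bottle: White plastic paint bottle with blue label and cap, 56 mm across, 150 mm high; loose, beside the case on its -y side. Origin: centre of its underside. Bystander.
- paint_jar: Orange paint jar with white cap, 64 mm across, 70 mm high; loose, beside the case on its -y side. Origin: centre of its underside. Bystander.

How it is judged (in metres and radians):
On the way:
1. the panel is pressed fully shut (under 0.02 rad) with the dial not yet turned (under 0.7 rad) (value of joint panel below 0.02 rad and value of joint dial below 0.7 rad), for 0.1 s.
At the end, for the whole second after the job is handed in: The panel is fully shut (hinge under 0.02 rad), the dial is turned to its locked stop (over 1.48 rad), both at rest, and the pot, bottle and jar stand within 15 mm of where they began (value of joint panel below 0.02 rad and value of joint dial above 1.48 rad and velocity of joint each of dial, panel below 0.05 rad/s and distance of each of brush_pot, paint_bottle, paint_jar from where it was at the start of the episode below 0.015 m); the robot touches nothing.
It fails at once if the panel is swung open wider than it ever starts (over 0.45 rad) (value of joint panel above 0.45 rad).
It fails at once if the dial is turned (over 0.7 rad) while the panel is still open (over 0.03 rad) (value of joint dial above 0.7 rad and value of joint panel above 0.03 rad).
It fails at once if the brush pot is shifted, lifted or tipped (distance of brush_pot from where it was at the start of the episode above 0.015 m or angle between brush_pot's own z axis and vertical above 0.25 rad).
It fails at once if the paint bottle is shifted, lifted or tipped (distance of paint_bottle from where it was at the start of the episode above 0.015 m or angle between paint_bottle's own z axis and vertical above 0.25 rad).
It fails at once if the paint jar is shifted, lifted or tipped (distance of paint_jar from where it was at the start of the episode above 0.015 m or angle between paint_jar's own z axis and vertical above 0.25 rad).
It also fails if it takes over 45 s, if anything falls off the work surface, if the arm or the gripper's body presses on something with over 40 N, if the wrist force passes 120 N, or if a joint passes its speed limit or range.

## Robot

A 6-joint arm with a two-finger parallel gripper is mounted at the origin on the work surface. World frame = base frame: x ahead of the robot, y to its left, z up, the work surface at z = 0. Lengths are in m, angles in degrees, forces in N, time in s.
With the tool pointing down it reaches from about 0.4 to 0.825 m from the base axis. Payload 7 kg.
Tool frame: the origin (TCP) lies on the front face of the gripper's body, between the roots of the fingers; the fingertips stand 66 mm ahead of it and the grasp point (between the pads) lies 47 mm ahead of it; z points along the fingers, y is the line along which they close (so a half turn about z gives the same grasp; the last joint's range is limited). The gripper opens to 88 mm and grips with 3 to 60 N. Pads are 19 mm wide; open, the fingers measure 130 mm over their backs; the gripper's body (78 mm by 193 mm) begins 47 mm behind the grasp point.
Start: joints at [-58.551, 20.546, 0.682, 0, -70.136, -16.507], TCP at [0.174, -0.652, 0.292] pointing down, gripper open.
Joint ranges: [-176.03, 176.03], [-82.01, 121.73], [-58.28, 71.71], [-173.87, 95.51], [-174.79, -0.11], [-173.66, 173.66]. Speed limits (degrees/s): [136.94, 136.94, 172.46, 180, 180, 180].

## Interface

Orientations are given as [roll, pitch, yaw] about the fixed x, y, z axes, in that order (R = Rz(yaw) Ry(pitch) Rx(roll)).
In Python, from plant import ctrl gives the robot as it stands.
- The arm moves only by the tool send_rows, never from a script. Its argument "deltas" is a list of rows, each a list of 2 entries, a list of its own where there are three numbers: the shift along the tool's x, y, z each as a share of 800 mm, from -1 to 1, then the turn about the tool's z as a share of 90 degrees, from -1 to 1. A call has exactly 5 rows; each row is the pose to reach, as a shift and turn from the pose commanded when the call began, along the tool's axes at that moment; what a row does not reach only later rows make up. A row lasts 1/12 s, in which the tool goes at most 41.7 mm and 7.16 degrees, less where a joint would pass 70% of its speed; a pose out of reach is approached as far as the arm can. A call with a number of a shift or a turn outside -1 to 1 is refused whole. A call with a gripper value outside its range is refused whole. "gripper" is the opening, from 0 (shut) to 1 (fully open), set as the call begins (left out, the last holds). The fingers move at their own pace and stop on an object; the grip force is fixed at half the most. Time passes only in rows, so rows that repeat a pose let the fingers close, or fill a call up. It gives the time, the measured TCP pose, the force, the opening and the grip force at its end, in the units of the state.
- ctrl.get_obs(): the state, without advancing time (a new reading comes with each control period).
- ctrl.snapshot(name): name is "scene" or "top" or "wrist"; returns a dict with "color" (384x512x3 uint8, red, green, blue), "vertical_fov" (degrees; the focal length in pixels is half the picture's height over the tangent of half this angle, whatever the lens; pixels are square), "cx", "cy" (the principal point, pixels), "rvec" (rotation vector, rad) and "tvec" (3), from world to camera coordinates, as OpenCV has them. Camera axes: x right, y down, z forward; pixel columns grow to the right and rows downward; lengths in m; the calibration is good to about 2 mm. A picture is of the moment at which its call begins. There is no depth.
- ctrl.close_job(): hands the job in; it is judged then, once.
Trained networks look in a picture, given as the dict that the camera call returned (one of the last four; its "shot" number tells which), for a name from the list of things; names that differ only in an ending like _2 or _b are one class to them, and where a whole thing is asked for, a point or a joint stands for the part that bears it (a point fixed in the world has none). Each returns a list of dicts, best first, with "conf" (0 to 1); they miss things now and then, are a little off and sometimes report something else, mostly with a low value. They report only what shows in the picture. A call takes as long as a camera call.
- ctrl.boxes_of(picture, thing): "xy" ([column, row] as shares, 0 to 1, of the picture: columns of its width, rows of its height, amid what is visible of it).
- ctrl.cut_out(picture, thing): "pixels" (384x512 bool, what is visible of it) and "xy" ([column, row] as shares, 0 to 1, of the picture: columns of its width, rows of its height, amid what is visible of it).
The state is a dict: "clock": time; "joint_pos": joint angles; "qvel": joint speeds; "tau": joint torques, N m; "tool_pos": TCP position; "orientation": TCP orientation; "force": force on the tool from outside, world axes, zero at the start; "moment": the same for the moment, N m; "opening": finger opening in m; "gripper_force": force on a finger pad.
Only numpy, scipy, OpenCV 4.12 (cv2) and the standard library are available. Lean on these libraries where they do the work, as an engineer would, in place of code of your own. Each camera call takes 0.05 s, during which the arm holds its last target. There are 200 camera calls.

## Working session

There is one attempt and no reset: what is moved stays moved. The work goes in short steps, Python scripts to look and compute and a tool call to move; the robot and the scene stay as the last step left them, time stands still between calls to the robot, and variables do not carry over. Pictures are saved under pics/ and viewed, at most 10 in all, crops included, and the job is handed in when it is done.

Besides the shell and the picture viewer there is one more tool, called after "Emit:" by a JSON object that holds its "name" and its "arguments", one argument or row to a line. send_rows: Moves the arm, as the interface text tells. Shift numbers are shares of 800 mm and turn numbers shares of 90 degrees, none past 1 either way. Its arguments: {"type":"object","properties":{"deltas":{"type":"array","items":{"type":"array"}},"gripper":{"type":"number"}},"required":["deltas"]}

```bash
mkdir -p pics
cat > h.py <<'E'
import numpy as np, cv2
from plant import ctrl
def K(s):
    f=192/np.tan(np.radians(s['vertical_fov'])/2); return np.array([[f,0,s['cx']],[0,f,s['cy']],[0,0,1.]])
def proj(s,P): return cv2.projectPoints(np.array(P,float).reshape(-1,1,3),np.array(s['rvec']),np.array(s['tvec']),K(s),None)[0][:,0]
def ray(s,uv):
    R=cv2.Rodrigues(np.array(s['rvec'],float))[0]; o=-R.T@np.array(s['tvec']); d=R.T@np.linalg.inv(K(s))@[uv[0],uv[1],1]; return o,d
def atz(s,uv,z):
    o,d=ray(s,uv); return o+d*(z-o[2])/d[2]
def snap(n,fn):
    s=ctrl.snapshot(n); cv2.imwrite('pics/'+fn,s['color'][:,:,::-1]); return s
E
cat > a.py <<'E'
from h import *
import pickle
S={}
for n in ['scene','top']:
    s=snap(n,n+'0.png'); S[n]=s
    o,_=ray(s,(0,0)); print(n,'cam',o.round(3),s['vertical_fov'])
    for t in ['extractor','panel','panel_front','dial','dial_center','slot_end','brush_pot','paint_bottle','paint_jar']:
        r=ctrl.boxes_of(s,t)
        print(t,[(np.round(np.array(q['xy'])*[512,384],1).tolist(),round(q['conf'],2)) for q in r[:2]])
pickle.dump(S,open('s.pkl','wb'))
im=np.hstack([cv2.imread('pics/scene0.png'),cv2.imread('pics/top0.png')])
print(ctrl.get_obs())
E
python3 a.py
```

```text
scene cam [ 0.933 -0.32   0.725] 55.14026838578523
extractor [([213.5, 207.0], 0.83)]
panel [([214.2, 196.6], 0.97)]
panel_front [([217.1, 197.2], 0.74)]
dial [([213.5, 181.8], 0.87)]
dial_center []
slot_end [([213.1, 183.6], 0.65), ([214.0, 197.1], 0.3)]
brush_pot [([260.1, 133.0], 0.72)]
paint_bottle [([99.1, 251.7], 0.93)]
paint_jar [([157.7, 298.7], 0.96), ([214.8, 183.8], 0.38)]
top cam [0.429 0.052 0.941] 57.681754225317164
extractor [([298.3, 198.1], 0.77), ([301.7, 194.1], 0.7)]
panel [([293.8, 194.9], 0.7)]
panel_front [([298.6, 193.4], 0.89), ([212.1, 243.4], 0.64)]
dial [([299.2, 192.2], 0.62)]
dial_center [([300.7, 195.8], 0.79), ([298.1, 194.8], 0.32)]
slot_end [([300.3, 194.3], 0.67)]
brush_pot [([213.9, 242.4], 0.86)]
paint_bottle [([391.7, 230.4], 0.86)]
paint_jar [([369.8, 176.6], 0.62)]
{'clock': 1.0, 'joint_pos': array([-5.85499679e+01,  2.05452520e+01,  6.82460695e-01, -2.12829374e-03,
       -7.01345794e+01, -1.65057213e+01]), 'qvel': array([ 0.0357219 ,  0.00570238, -0.08128266,  0.03371204,  0.00859295,
       -0.01038089]), 'tau': array([-4.85589298e-04, -5.82385361e+01,  2.93314594e+01,  7.00280294e+00,
        1.26511688e-02, -2.24218672e-05]), 'tool_pos': array([ 0.17404526, -0.65215755,  0.29217088]), 'orientation': array([-1.79998048e+02,  2.66617978e-03, -1.65056412e+02]), 'force': array([-0.21031803,  0.34151766,  0.43685441]), 'moment': array([ 0.01506434, -0.00968812,  0.00561092]), 'gripper_force': 0.0, 'opening': 0.08759084996227234}
```

View pics/scene0.png

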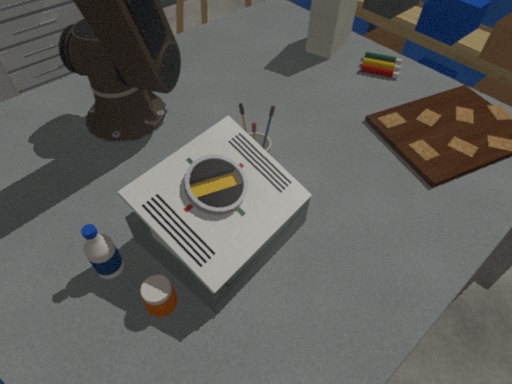

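View pics/top0.png

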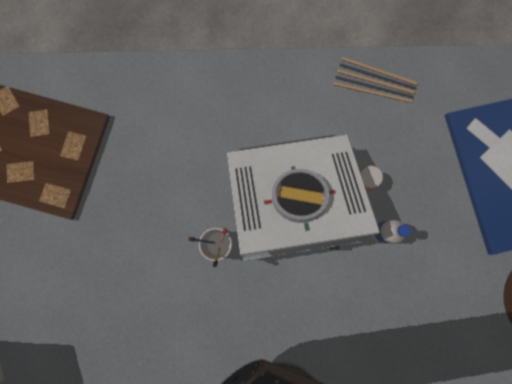

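The scene view shows the panel's front-edge corners near (232,118) and (121,193), and the hinge corners near (308,196) and (213,293). In the top view the corners are near (228,151), (348,137), (375,234) and (240,252), with the yellow slot around (301,195). The pot is on the left (+y), the bottle and jar on the right. Next I fit the pose.

```bash
cat > fit.py <<'E'
from h import *
import pickle
from scipy.optimize import least_squares
S=pickle.load(open('s.pkl','rb'))
def world(p,x):   # panel-frame pts: u along from hinge to front, y, w above lower face
    cx,cy,yaw,a=x; p=np.array(p,float)
    X=.13-p[:,0]*np.cos(a)-p[:,2]*np.sin(a)*1; Z=.1+p[:,0]*np.sin(a)+p[:,2]*np.cos(a)
    X=.13-p[:,0]*np.cos(a)+p[:,2]*np.sin(a)
    c,s=np.cos(yaw),np.sin(yaw)
    return np.c_[cx+c*X-s*p[:,1],cy+s*X+c*p[:,1],Z]
# front+y, front-y, hinge-y, hinge+y
C=[(.26,.15,.012),(.26,-.15,.012),(0,-.15,.012),(0,.15,.012)]
O={'scene':[(232,118),(121,193),(213,293),(308,196)],'top':[(240,252),(375,234),(348,137),(228,151)]}
U={}
for n,s in S.items():
    g=cv2.cvtColor(s['color'],cv2.COLOR_RGB2GRAY)
    U[n]=cv2.cornerSubPix(g,np.array(O[n],np.float32).reshape(-1,1,2),(4,4),(-1,-1),(3,30,.01))[:,0]
    print(n,U[n].round(1).tolist())
f=lambda x:np.concatenate([(proj(S[n],world(C,x))-U[n]).ravel() for n in S])
r=least_squares(f,[.55,0,0,.3],loss='soft_l1'); x=r.x
print('x',x.round(4)); print(f(x).reshape(2,4,2).round(1).tolist())
for n,s in S.items():
    hsv=cv2.cvtColor(s['color'],cv2.COLOR_RGB2HSV)
    m=cv2.inRange(hsv,(18,120,80),(32,255,255)); k,l,st,ce=cv2.connectedComponentsWithStats(m)
    i=min(range(1,k),key=lambda i:-st[i,4] if np.hypot(*(ce[i]-proj(s,world([(.15,0,.03)],x))[0]))<20 else 0)
    v,u=np.nonzero(l==i); px=np.c_[u,v].astype(float)
    # back to the slot floor plane (w=.015)
    P0=world([(.15,0,.015),(.16,0,.015),(.15,.01,.015)],x); nrm=np.cross(P0[1]-P0[0],P0[2]-P0[0]); q=[]
    for a in px:
        o,d=ray(s,a); Q=o+d*(nrm@(P0[0]-o))/(nrm@d)-P0[0]; q.append([Q@(P0[1]-P0[0])/1e-4,Q@(P0[2]-P0[0])/1e-4])
    q=np.array(q); c,e,_,_ =*np.array([q.mean(0)]),*np.linalg.eigh(np.cov(q.T))[::-1],0
    w,V=np.linalg.eigh(np.cov(q.T)); d=V[:,1]*np.sign(V[1,1])
    print(n,'n',len(q),'slot centre off (u,y) cm',q.mean(0).round(2),'slot dir (toward front, +y)',d.round(3),'deg',np.degrees(np.arctan2(d[0],d[1])).round(1))
for p in [(.236,0,.012),(.15,0,.032)]: print(world([p],x),world([p],[*x[:3],0]))
for t,h in [('brush_pot',.09),('paint_bottle',.15),('paint_jar',.07)]:
    for n,s in S.items():
        b=ctrl.boxes_of(s,t)
        if b: print(t,n,atz(s,np.array(b[0]['xy'])*[512,384],h*.7).round(3))
for n,s in S.items():
    im=s['color'][:,:,::-1].copy()
    for a in (x,[*x[:3],0]): cv2.polylines(im,[proj(s,world(C,a)).round().astype(int)],True,(0,0,255) if a is x else (255,0,0),1)
    O[n]=im
o=proj(S['scene'],world([(.15,0,.03)],x))[0]
cv2.imwrite('pics/fit.png',np.hstack([cv2.resize(O['scene'][100:310,110:320],None,fx=1.9,fy=1.9),cv2.resize(O['top'][90:300,200:410],None,fx=1.9,fy=1.9)]))
E
python3 fit.py
```

```text
scene [[232.0, 118.0], [117.0999984741211, 191.39999389648438], [214.10000610351562, 292.8999938964844], [311.5, 194.8000030517578]]
top [[239.8000030517578, 254.3000030517578], [379.0, 232.1999969482422], [346.29998779296875, 134.10000610351562], [226.3000030517578, 152.39999389648438]]
x [ 0.5317 -0.0512  0.1248  0.3295]
[[[-3.8, -2.7], [-0.3, 0.4], [-0.1, 0.4], [0.9, 0.0]], [[-0.4, 0.1], [-0.6, 0.2], [0.3, 0.0], [-0.1, -0.5]]]
scene n 614 slot centre off (u,y) cm [0.4  0.01] slot dir (toward front, +y) [-0.37   0.929] deg -21.7
top n 493 slot centre off (u,y) cm [-0.44 -0.45] slot dir (toward front, +y) [-0.363  0.932] deg -21.3
[[ 0.44300258 -0.06231611  0.18772165]] [[ 0.42655112 -0.0643807   0.112     ]]
[[ 0.53016368 -0.05137772  0.17881684]] [[ 0.51188179 -0.05367203  0.132     ]]
brush_pot scene [0.383 0.202 0.063]
brush_pot top [0.428 0.152 0.063]
paint_bottle scene [ 0.467 -0.295  0.105]
paint_bottle top [ 0.444 -0.279  0.105]
paint_jar scene [ 0.595 -0.257  0.049]
paint_jar top [ 0.586 -0.255  0.049]
```

View pics/fit.png

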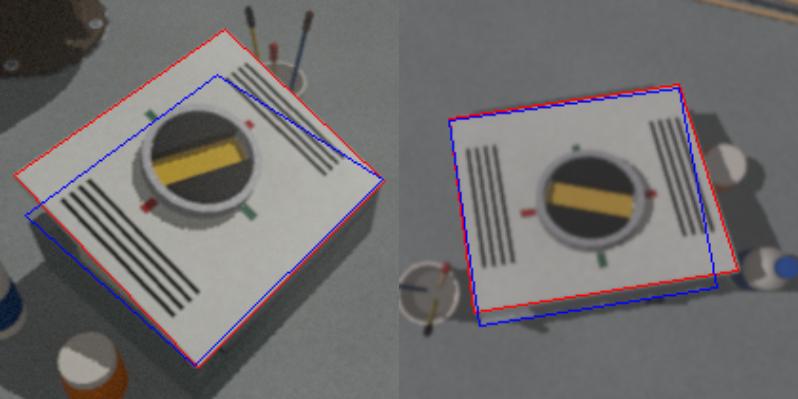

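The red fit matches the panel outlines in both views, with x=(0.532, -0.051), yaw 0.125 and panel angle 0.33. The slot reads about 21° clockwise, so the dial is near 0.37 rad. I close the fingers and go above the front strip.

Emit:
{"name": "send_rows", "arguments": {
  "deltas": [
    [[-0.026, 0.032, 0], 0],
    [[-0.052, 0.064, 0], 0],
    [[-0.078, 0.096, 0], 0],
    [[-0.104, 0.128, -0.002], 0],
    [[-0.13, 0.16, -0.005], 0]
  ],
  "gripper": 0
}}

```text
clock: 1.72
tool_pos: [0.2417, -0.5002, 0.2959]
orientation: [180.0, -0.0, -165.1]
force: [1.3, 0.9, 0.1]
opening: 0.06
gripper_force: 0.0
```

Emit:
{"name": "send_rows", "arguments": {
  "deltas": [
    [[-0.026, 0.032, 0], 0],
    [[-0.052, 0.064, 0], 0],
    [[-0.078, 0.096, 0], 0],
    [[-0.104, 0.128, -0.002], 0],
    [[-0.13, 0.16, -0.005], 0]
  ]
}}

```text
clock: 2.13
tool_pos: [0.3092, -0.3497, 0.3003]
orientation: [-180.0, 0.0, -165.1]
force: [1.1, 0.9, -0.3]
opening: 0.0266
gripper_force: 0.0
```

Emit:
{"name": "send_rows", "arguments": {
  "deltas": [
    [[-0.026, 0.032, 0], 0],
    [[-0.052, 0.064, 0], 0],
    [[-0.078, 0.096, 0], 0],
    [[-0.104, 0.128, 0], 0],
    [[-0.13, 0.16, 0], 0]
  ]
}}

```text
clock: 2.55
tool_pos: [0.3767, -0.1992, 0.3006]
orientation: [-180.0, 0.1, -165.1]
force: [0.9, -0.3, -0.0]
opening: 0.0006
gripper_force: 0.0
```

Emit:
{"name": "send_rows", "arguments": {
  "deltas": [
    [[-0.03, 0.037, 0], 0],
    [[-0.06, 0.074, 0], 0],
    [[-0.09, 0.111, 0], 0],
    [[-0.1175, 0.1466, 0], 0],
    [[-0.1175, 0.1466, 0], 0]
  ]
}}

```text
clock: 2.97
tool_pos: [0.4392, -0.0589, 0.3005]
orientation: [180.0, 0.1, -164.8]
force: [1.7, -0.3, 1.1]
opening: 0.0004
gripper_force: 0.0
```

```bash
python3 -c "
from h import *
o=ctrl.get_obs(); print({k:np.round(o[k],3) for k in ['clock','joint_pos','tool_pos','orientation','force','opening']})"
```

```text
{'clock': np.float64(2.967), 'joint_pos': array([ 1.8006e+01, -2.4140e+00, -2.6185e+01, -2.0000e-03, -6.6119e+01,
       -9.2838e+01]), 'tool_pos': array([ 0.439, -0.059,  0.301]), 'orientation': array([ 1.79992e+02,  1.10000e-01, -1.64833e+02]), 'force': array([ 1.732, -0.287,  1.072]), 'opening': np.float64(0.0)}
```

Emit:
{"name": "send_rows", "arguments": {
  "deltas": [
    [[0, 0, 0.015], 0],
    [[0.002, 0, 0.03], 0],
    [[0.003, 0, 0.045], 0],
    [[0.005, 0, 0.06], 0],
    [[0.006, 0, 0.07], 0]
  ]
}}

```text
clock: 3.38
tool_pos: [0.4319, -0.0645, 0.2436]
orientation: [-180.0, -0.0, -165.0]
force: [-2.1, 0.8, 4.1]
opening: 0.0006
gripper_force: 2.1
```

Emit:
{"name": "send_rows", "arguments": {
  "deltas": [
    [[0.001, 0, 0.012], 0],
    [[0.003, 0, 0.024], 0],
    [[0.005, 0, 0.036], 0],
    [[0.008, 0, 0.048], 0],
    [[0.01, -0.002, 0.06], 0]
  ]
}}

```text
clock: 3.8
tool_pos: [0.4256, -0.0677, 0.1962]
orientation: [180.0, 0.1, -165.1]
force: [-0.0, 3.1, 3.8]
opening: 0.0003
gripper_force: 1.9
```

Emit:
{"name": "send_rows", "arguments": {
  "deltas": [
    [[0, 0, 0.006], 0],
    [[0, 0, 0.012], 0],
    [[0, 0, 0.018], 0],
    [[0, 0, 0.022], 0],
    [[0, 0, 0.025], 0]
  ]
}}

```text
clock: 4.22
tool_pos: [0.4248, -0.0682, 0.1774]
orientation: [-180.0, -0.1, -165.0]
force: [-22.8, 9.2, 54.7]
opening: 0.0003
gripper_force: 27.7
```

Emit:
{"name": "send_rows", "arguments": {
  "deltas": [
    [[0, 0, 0], 0],
    [[0, 0, -0.01], 0],
    [[0, 0, -0.05], 0],
    [[0, 0, -0.09], 0],
    [[0, 0, -0.13], 0]
  ]
}}

```text
clock: 4.63
tool_pos: [0.4251, -0.0681, 0.2814]
orientation: [-180.0, -0.0, -165.1]
force: [1.3, 0.2, 0.2]
opening: 0.0006
gripper_force: 0.0
```

Emit:
{"name": "send_rows", "arguments": {
  "deltas": [
    [[0, 0, 0], -0.07],
    [[0, 0, 0], -0.14],
    [[0, 0, 0], -0.22],
    [[0, 0, 0], -0.3],
    [[0, 0, 0], -0.38]
  ]
}}

```text
clock: 5.05
tool_pos: [0.4254, -0.068, 0.2803]
orientation: [-180.0, 0.0, -130.6]
force: [-0.1, 0.3, -0.8]
opening: 0.0005
gripper_force: 0.0
```

Emit:
{"name": "send_rows", "arguments": {
  "deltas": [
    [[0, 0, 0], -0.07],
    [[0, 0, 0], -0.14],
    [[0, 0, 0], -0.22],
    [[0, 0, 0], -0.3],
    [[0, 0, 0], -0.38]
  ]
}}

```text
clock: 5.47
tool_pos: [0.4254, -0.068, 0.2802]
orientation: [-180.0, 0.0, -96.5]
force: [-0.6, 0.1, -0.3]
opening: 0.0005
gripper_force: 0.0
```

Emit:
{"name": "send_rows", "arguments": {
  "deltas": [
    [[0, 0, 0], -0.07],
    [[0, 0, 0], -0.14],
    [[0, 0, 0], -0.22],
    [[0, 0, 0], -0.3],
    [[0, 0, 0], -0.38]
  ]
}}

```text
clock: 5.88
tool_pos: [0.4254, -0.068, 0.2802]
orientation: [-180.0, -0.0, -62.4]
force: [-0.5, 0.5, 0.1]
opening: 0.0005
gripper_force: 0.0
```

Emit:
{"name": "send_rows", "arguments": {
  "deltas": [
    [[0, 0, 0], -0.07],
    [[0, 0, 0], -0.14],
    [[0, 0, 0], -0.22],
    [[0, 0, 0], -0.3],
    [[0, 0, 0], -0.38]
  ],
  "gripper": 0.45
}}

```text
clock: 6.3
tool_pos: [0.4254, -0.068, 0.2802]
orientation: [-180.0, -0.0, -28.4]
force: [-0.3, -0.5, -0.1]
opening: 0.0284
gripper_force: 0.0
```

```bash
cat > b.py <<'E'
from h import *
import pickle
exec(open('fit.py').read().split('# front+y')[0].split("S=pickle")[0]); 
src=open('fit.py').read(); exec(src[src.index('def world'):src.index('# front+y')])
x=[.5317,-.0512,.1248,0]
C=[(.26,.15,.012),(.26,-.15,.012),(0,-.15,.012),(0,.15,.012)]
ims=[]
for n in ['scene','top']:
    s=ctrl.snapshot(n); im=s['color'][:,:,::-1].copy()
    t=np.linspace(0,2*np.pi,60)
    cv2.polylines(im,[proj(s,world(C,x)).round().astype(int)],True,(255,0,0),1)
    cv2.polylines(im,[proj(s,world(np.c_[.15+.0625*np.cos(t),.0625*np.sin(t),0*t+.032],x)).round().astype(int)],True,(0,0,255),1)
    ims.append(cv2.resize(im[90:300,110:320] if n=='scene' else im[90:300,200:410],None,fx=1.9,fy=1.9))
cv2.imwrite('pics/b.png',np.hstack(ims))
o=ctrl.get_obs(); print({k:np.round(o[k],3) for k in ['clock','joint_pos','tool_pos','orientation','opening']})
E
python3 b.py
```

```text
{'clock': np.float64(6.4), 'joint_pos': array([ 1.7368e+01, -2.7870e+00, -2.9323e+01,  1.0000e-02, -6.3435e+01,
        4.4047e+01]), 'tool_pos': array([ 0.425, -0.068,  0.28 ]), 'orientation': array([-1.79986e+02, -2.60000e-02, -2.85810e+01]), 'opening': np.float64(0.036)}
```

View pics/b.png

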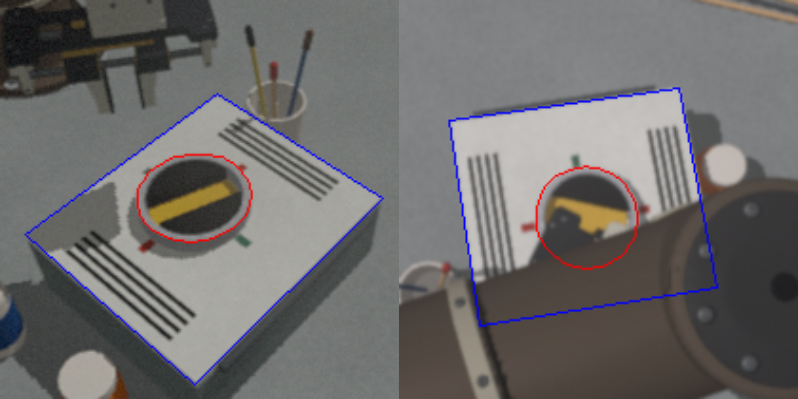

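The panel is shut, matching the blue outline, and the dial is still near its start angle. I move over the dial, aligned with the slot.

Emit:
{"name": "send_rows", "arguments": {
  "deltas": [
    [[0.022, -0.017, 0.01], -0.04],
    [[0.044, -0.034, 0.025], -0.08],
    [[0.066, -0.051, 0.04], -0.12],
    [[0.0866, -0.0674, 0.058], -0.158],
    [[0.0866, -0.0674, 0.065], -0.158]
  ]
}}

```text
clock: 6.82
tool_pos: [0.5145, -0.0535, 0.226]
orientation: [179.9, 0.1, -14.6]
force: [-0.1, -0.5, -0.1]
opening: 0.0396
gripper_force: 0.0
```

Run:
```python
from h import *
a=ctrl.snapshot('scene'); b=ctrl.snapshot('wrist')
cv2.imwrite('pics/c.png',np.hstack([cv2.resize(a['color'][120:260,140:290],(400,373)),cv2.resize(b['color'],(400,300))[:, :] if 0 else cv2.copyMakeBorder(cv2.resize(b['color'],(400,300)),0,73,0,0,0)])[:,:,::-1])
src=open('fit.py').read(); exec(src[src.index('def world'):src.index('# front+y')])
print(proj(b,world([(.15,0,.032)],[.5317,-.0512,.1248,0]))*400/512)
o=ctrl.get_obs(); print({k:np.round(o[k],4) for k in ['clock','tool_pos','orientation','opening']})
# slot direction and centre from wrist view
hsv=cv2.cvtColor(b['color'],cv2.COLOR_RGB2HSV); m=cv2.inRange(hsv,(18,120,70),(32,255,255)); v,u=np.nonzero(m)
q=np.array([atz(b,p,.115)[:2] for p in zip(u[::5],v[::5])]); w,V=np.linalg.eigh(np.cov(q.T)); d=V[:,1]*np.sign(V[1,1])
print(len(q),q.mean(0).round(4),'slot world deg',np.degrees(np.arctan2(d[1],d[0])))
```

```text
[[199.58882262 170.7465325 ]]
{'clock': np.float64(6.9167), 'tool_pos': array([ 0.5114, -0.0541,  0.2263]), 'orientation': array([179.9082,   0.1849, -14.7652]), 'opening': np.float64(0.0398)}
1759 [ 0.455  -0.0597] slot world deg 44.62976302488893
```

View pics/c.png

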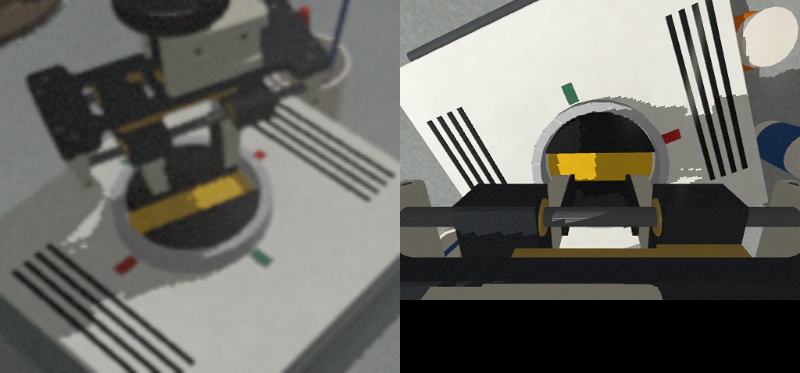

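The wrist view shows the slot lying parallel to the finger line, with the collar centred near column 201 against a predicted 200. I lower the fingers into the slot.

Emit:
{"name": "send_rows", "arguments": {
  "deltas": [
    [[0, 0, 0.01], 0],
    [[0, 0, 0.02], 0],
    [[0, 0, 0.03], 0],
    [[0, 0, 0.036], 0],
    [[0, 0, 0.04], 0]
  ]
}}

```text
clock: 7.33
tool_pos: [0.5112, -0.0541, 0.1956]
orientation: [180.0, 0.0, -14.5]
force: [-0.6, 0.2, 0.1]
opening: 0.0394
gripper_force: 0.0
```

Emit:
{"name": "send_rows", "arguments": {
  "deltas": [
    [[0, 0, 0.003], 0],
    [[0, 0, 0.006], 0],
    [[0, 0, 0.009], 0],
    [[0, 0, 0.009], 0],
    [[0, 0, 0.009], 0]
  ]
}}

```text
clock: 7.75
tool_pos: [0.5118, -0.054, 0.189]
orientation: [180.0, -0.0, -14.5]
force: [-0.1, -0.0, 0.2]
opening: 0.0396
gripper_force: 0.0
```

Emit:
{"name": "send_rows", "arguments": {
  "deltas": [
    [[0, 0, 0.002], 0.05],
    [[0, 0, 0.0025], 0.1],
    [[0, 0, 0.0025], 0.16],
    [[0, 0, 0.0025], 0.22],
    [[0, 0, 0.0025], 0.28]
  ]
}}

```text
clock: 8.17
tool_pos: [0.5116, -0.0538, 0.1871]
orientation: [-180.0, 0.0, -40.0]
force: [-1.2, 1.7, -0.7]
opening: 0.0397
gripper_force: 2.0
```

```bash
python3 -c "
from h import *
o=ctrl.get_obs(); print({k:np.round(o[k],3) for k in ['clock','joint_pos','tool_pos','orientation','force','moment']})"
```

```text
{'clock': np.float64(8.167), 'joint_pos': array([ 1.5873e+01,  1.1065e+01, -2.7604e+01, -2.2000e-02, -5.1338e+01,
        3.4188e+01]), 'tool_pos': array([ 0.512, -0.054,  0.187]), 'orientation': array([-1.79995e+02,  1.80000e-02, -3.99520e+01]), 'force': array([-1.176,  1.687, -0.725]), 'moment': array([0.436, 0.416, 0.167])}
```

Emit:
{"name": "send_rows", "arguments": {
  "deltas": [
    [[0, 0, 0], 0.06],
    [[0, 0, 0], 0.12],
    [[0, 0, 0], 0.18],
    [[0, 0, 0], 0.24],
    [[0, 0, 0], 0.3]
  ]
}}

```text
clock: 8.58
tool_pos: [0.5117, -0.0539, 0.1871]
orientation: [-180.0, 0.0, -66.9]
force: [0.2, -0.1, -1.4]
opening: 0.0396
gripper_force: 2.0
```

Emit:
{"name": "send_rows", "arguments": {
  "deltas": [
    [[0, 0, 0], 0.05],
    [[0, 0, 0], 0.1],
    [[0, 0, 0], 0.15],
    [[0, 0, 0], 0.2],
    [[0, 0, 0], 0.24]
  ]
}}

```text
clock: 9.0
tool_pos: [0.5118, -0.054, 0.1871]
orientation: [-180.0, -0.0, -88.5]
force: [0.7, -1.4, -1.4]
opening: 0.0391
gripper_force: 1.9
```

```bash
python3 -c "
from h import *
o=ctrl.get_obs(); print({k:np.round(o[k],3) for k in ['clock','tool_pos','orientation','force','moment']})"
```

```text
{'clock': np.float64(9.0), 'tool_pos': array([ 0.512, -0.054,  0.187]), 'orientation': array([-1.79993e+02, -4.00000e-03, -8.85130e+01]), 'force': array([ 0.708, -1.398, -1.402]), 'moment': array([-0.165,  0.051,  0.125])}
```

Engaged with only dial friction so far, so I press on gently to the stop.

Emit:
{"name": "send_rows", "arguments": {
  "deltas": [
    [[0, 0, 0], 0.03],
    [[0, 0, 0], 0.06],
    [[0, 0, 0], 0.09],
    [[0, 0, 0], 0.11],
    [[0, 0, 0], 0.11]
  ]
}}

```text
clock: 9.42
tool_pos: [0.5118, -0.054, 0.1871]
orientation: [180.0, -0.1, -98.0]
force: [-0.9, -0.9, -1.6]
opening: 0.0395
gripper_force: 35.9
```

```bash
python3 -c "
from h import *
o=ctrl.get_obs(); print({k:np.round(o[k],3) for k in ['clock','tool_pos','orientation','force','moment','gripper_force','opening']})"
```

```text
{'clock': np.float64(9.417), 'tool_pos': array([ 0.512, -0.054,  0.187]), 'orientation': array([ 1.79999e+02, -7.80000e-02, -9.79630e+01]), 'force': array([-0.888, -0.904, -1.569]), 'moment': array([-0.297,  0.223,  3.188]), 'gripper_force': np.float64(35.881), 'opening': np.float64(0.04)}
```

The moment jumped to 3.2 N m, which means the hard stop. I back off a few degrees so the fingers are free, lift out and look.

Emit:
{"name": "send_rows", "arguments": {
  "deltas": [
    [[0, 0, 0], -0.04],
    [[0, 0, 0], -0.08],
    [[0, 0, 0], -0.1],
    [[0, 0, -0.01], -0.1],
    [[0, 0, -0.03], -0.1]
  ]
}}

```text
clock: 9.83
tool_pos: [0.5108, -0.0541, 0.2102]
orientation: [179.8, -0.0, -89.3]
force: [0.6, 0.1, 0.4]
opening: 0.0397
gripper_force: 0.0
```

Emit:
{"name": "send_rows", "arguments": {
  "deltas": [
    [[0, 0, -0.03], 0],
    [[0, 0, -0.06], 0],
    [[0, 0, -0.09], 0],
    [[0, 0, -0.11], 0],
    [[0, 0, -0.11], 0]
  ]
}}

```text
clock: 10.25
tool_pos: [0.5134, -0.054, 0.3038]
orientation: [-179.6, 0.0, -89.3]
force: [0.8, -0.7, 0.7]
opening: 0.0397
gripper_force: 0.0
```

```bash
sed -i "s#pics/b.png#pics/d.png#" b.py; python3 b.py
```

```text
{'clock': np.float64(10.35), 'joint_pos': array([ 1.5853e+01,  4.9680e+00, -1.8616e+01, -1.8000e-02, -6.6278e+01,
       -1.5112e+01]), 'tool_pos': array([ 0.512, -0.054,  0.3  ]), 'orientation': array([-1.79871e+02,  5.20000e-02, -8.92660e+01]), 'opening': np.float64(0.039)}
```

View pics/d.png

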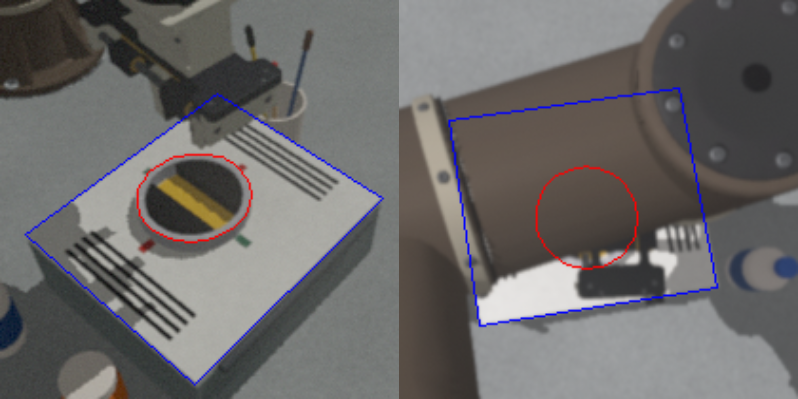

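The scene view shows the panel still shut against the blue outline. The slot runs front to back from (165,185) to (225,225), in line with the green marks, and the gripper is clear. I hand the job in.

```bash
python3 -c "
from plant import ctrl
print(ctrl.close_job())"
```

```text
the job is handed in; nothing more can be done
None
```

I pressed the panel fully shut, turned the dial clockwise to its locked stop, and handed the job in at about 10 s; no verdict came back. The last picture shows the panel shut and the slot on the green marks, and the arm never touched the pot, bottle or jar.

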